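# Set the gas flow dial to its setpoint and apply it

### The job

On the gas metering unit, push the black dial clockwise by its steel post with a fingertip until the white index line lines up with the red setpoint tab on the scale, then press the green button fully down and let it spring back. Work gently with the fingers only: do not squeeze the post, shift or lift the unit, move the red tab or disturb the other things on the bench, and do not press the button before the dial is set.

Things in the scene. Friction and masses are not known exactly. Their poses are not given: they have to be found in the camera images.
- unit: Loose bench instrument, about 3.2 kg: aluminium box 180 (x) by 270 (y) mm on four rubber feet; slides if pushed hard. Origin under its centre, on the bench; z up. Flat top face 60 mm above the origin. The dial's upright axis is at x = 0, y = -50 mm, the green button's axis at x = -45, y = +85 mm; a flat display at x = +45, y = +80 mm.
- dial (a joint): Dial angle (rad), 0 to 4.71, grows clockwise seen from above. Black disc 96 mm across, top face 72 mm above the bench. Stiff (0.05 N m, about 1.5 N at the post); stays where it is left. Always starts short of the red tab, so turn it clockwise. Line and tab meet when joint dial equals joint setpoint.
- setpoint (a joint): Angle of the red setpoint tab (rad), same zero and direction as joint dial: the tab lies in the unit's direction 2.356 rad - setpoint. A red tab 9 mm wide, from 51 to 68 mm from the dial's axis, its top 8 to 9 mm above the unit's top face (below the dial's top face). A stiff clamp holds it; leave it.
- post_top (a point): Centre of the top of the dial's steel post, 98 mm above the bench; 14 mm across, standing 26 mm above the disc, 34 mm from the dial's axis, opposite the index line: in the unit's direction -0.785 rad - dial (from the unit's +x towards its +y).
- index_mark (a point): On the dial, just past the outer end of the white index line (which runs from radius 22 to 47 mm): 50 mm from the axis, at the height of the disc's top, in the unit's direction 2.356 rad - dial.
- target_mark (a point): On the red tab's centre line, 50 mm from the dial's axis, at the same height: where the index mark must come.
- apply (a joint): Travel of the green button (m): 0 up, 0.006 fully down. A spring returns it; fully down takes 5 N.
- apply_top (a point): Centre of the top of the green button, 28 mm across, 82 mm above the bench when up, in a black housing 44 mm across whose top is 72 mm above the bench.
- vial: Small jar with a blue cap, 24 mm across, 45 mm high, standing loose on the unit's top face behind the dial and button. Origin under its centre. Leave alone.
- media: Bottle with an orange cap, 68 mm across, 140 mm high, standing on the bench. Origin under its centre. Leave alone.
- beaker: Clear open beaker, 72 mm across, 85 mm high, on the bench. Origin under its centre. Leave alone.
- fitting: Orange plastic hose fitting, 30 mm across, 32 mm high, standing on the bench in front of the unit. Origin under its centre. Leave alone.
- coupling: Steel and brass hose coupling, 38 mm across, 42 mm high, upright on the bench in front of the unit. Origin under its centre. Leave alone.

How it is judged:
By the outcome, as a careful person would: the job done as asked, in the order asked, and still so for the second after the job is handed in, with the robot touching nothing.
It also fails if it takes over 51 s, if anything falls off the work surface, if the arm or the gripper's body presses on something with over 40 N, if the wrist force passes 120 N, or if a joint passes its speed limit or range.

### The arm

A 6-joint arm with a two-finger parallel gripper is mounted at the origin on the work surface. World frame = base frame: x ahead of the robot, y to its left, z up, the work surface at z = 0. Lengths are in mm, angles in degrees, forces in N, time in s.
With the tool pointing down it reaches from about 300 to 850 mm from the base axis. Payload 4.2 kg.
Tool frame: the origin (TCP) lies at the very end of the fingers, on their centre line; the grasp point (between the pads) lies 19 mm behind it; z points along the fingers, y is the line along which they close (so a half turn about z gives the same grasp; the last joint's range is limited). The gripper opens to 91 mm and grips with 3 to 60 N. Pads are 32 mm wide; open, the fingers measure 118 mm over their backs; the gripper's body (76 mm by 178 mm) begins 60 mm behind the grasp point.
Start: joints at [65.317, 18.312, 89.639, -0, 72.044, -1.146], TCP at [229.626, 527.176, 213.976] pointing down, gripper open.
Joint ranges: [-177.97, 177.97], [-48.28, 115.42], [12.27, 149.76], [-77.06, 257.06], [2.81, 150.46], [-146.56, 146.56]. Speed limits (degrees/s): [147.25, 147.25, 180, 180, 180, 180].

### API

Orientations are given as [roll, pitch, yaw] about the fixed x, y, z axes, in that order (R = Rz(yaw) Ry(pitch) Rx(roll)).
In Python, from workcell import env, eyes gives the robot as it stands.
- The arm moves only by the tool send_rows, never from a script. Its argument "targets" is text: rows parted by semicolons, each of 7 numbers parted by spaces: the shift along the tool's x, y, z in m, then the turn, a rotation vector about the tool's x, y, z in degrees, then the opening in per cent of the stroke, from 0 (shut) to 100 (fully open). A call has 1 to 12 rows; each row is the pose to reach, as a shift and turn from the pose commanded when the call began, along the tool's axes at that moment; what a row does not reach only later rows make up. A row lasts 1/12 s, in which the tool goes at most 41.7 mm and 7.16 degrees, less where a joint would pass 70% of its speed; a pose out of reach is approached as far as the arm can. A call with a gripper value outside its range is refused whole. The fingers move at their own pace and stop on an object; "grip_force" is the grip in N (left out, the last holds). Time passes only in rows, so rows that repeat a pose let the fingers close. It gives the time, the measured TCP pose, the force, the opening and the grip force at its end, in the units of the state.
- env.state(): the state, without advancing time (a new reading comes with each control period).
- eyes.grab_frame(name): name is "side" or "top" or "wrist"; returns a dict with "image" (384x512x3 uint8, blue, green, red), "fovy" (degrees; the focal length in pixels is half the picture's height over the tangent of half this angle, whatever the lens; pixels are square), "cx", "cy" (the principal point, pixels), "D" ([k1, k2, p1, p2, k3] as OpenCV has them; the pictures are not rectified), "eye" and "attitude" of the camera in the world. Camera axes: x right, y up, looking along -z (the intrinsics and any distortion apply to the point x, -y, -z); pixel columns grow to the right and rows downward; lengths in mm; the calibration is good to about 2 mm. A picture is of the moment at which its call begins. There is no depth.
- env.job_done(): hands the job in; it is judged then, once.
The state is a dict: "time_s": time; "qpos": joint angles; "qvel": joint speeds; "effort": joint torques, N m; "ee_pos": TCP position; "ee_rot": TCP orientation; "force": force on the tool from outside, world axes, zero at the start; "torque": the same for the moment, N m; "gripper_width": finger opening in mm; "gripper_force": force on a finger pad.
Only numpy, scipy, OpenCV 4.12 (cv2) and the standard library are available. Lean on these libraries where they do the work, as an engineer would, in place of code of your own. Each camera call takes 0.05 s, during which the arm holds its last target. There are 200 camera calls.

## Working session

There is one attempt and no reset: what is moved stays moved. The work goes in short steps, Python scripts to look and compute and a tool call to move; the robot and the scene stay as the last step left them, time stands still between calls to the robot, and variables do not carry over. Pictures are saved under pics/ and viewed, at most 10 in all, crops included, and the job is handed in when it is done.

Besides the shell and the picture viewer there is one more tool, called in YAML: its name, and indented under it one key for each argument. send_rows: Moves the arm, as the interface text tells. Its arguments: {"type":"object","properties":{"targets":{"type":"string"},"grip_force":{"type":"number"}},"required":["targets"]}

```bash
mkdir -p pics; cat > h.py <<'E'
import numpy as np, cv2
from scipy.spatial.transform import Rotation as R
from workcell import env, eyes
def grab(n,save=None):
    f=eyes.grab_frame(n)
    if save: cv2.imwrite('pics/'+save,f['image'])
    return f
def cam(f):
    A=np.array(f['attitude'],float)
    Rm=A if A.shape==(3,3) else R.from_euler('xyz',A,degrees=True).as_matrix()
    h=f['image'].shape[0]; fl=h/2/np.tan(np.radians(f['fovy'])/2)
    K=np.array([[fl,0,f['cx']],[0,fl,f['cy']],[0,0,1]])
    return Rm@np.diag([1,-1,-1.]),K,np.array(f['D'],float),np.array(f['eye'],float)
def toz(f,uv,z):
    C,K,D,e=cam(f)
    p=cv2.undistortPoints(np.array(uv,float).reshape(-1,1,2),K,D).reshape(-1,2)
    d=np.c_[p,np.ones(len(p))]@C.T
    return e+d*((np.broadcast_to(z,len(p))-e[2])/d[:,2])[:,None]
def proj(f,P):
    C,K,D,e=cam(f)
    return cv2.projectPoints((np.array(P,float).reshape(-1,3)-e)@C,np.zeros(3),np.zeros(3),K,D)[0].reshape(-1,2)
E
python3 - <<'E'
from h import *
a=grab('top','a.png');b=grab('side','b.png')
for f in(a,b):print({k:v for k,v in f.items() if k!='image'})
print(env.state())
E
```

```text
{'fovy': 54.08754279691913, 'cx': 254.126632419121, 'cy': 191.87272600348555, 'D': array([-0.01395736,  0.        ,  0.        ,  0.        ,  0.        ]), 'eye': array([444.90977768,  38.05587246, 974.84217115]), 'attitude': array([  6.67556412,  -0.45566094, -91.53861293])}
{'fovy': 54.71199941917967, 'cx': 253.87815396888294, 'cy': 189.00141739037937, 'D': array([-0.03776868,  0.        ,  0.        ,  0.        ,  0.        ]), 'eye': array([ 133.46021554, -406.68715679,  623.94245897]), 'attitude': array([ 46.88830011,  -0.2018657 , -42.71079267])}
{'time_s': 0.1, 'qpos': array([ 6.53177247e+01,  1.83484771e+01,  8.96972477e+01,  9.12437990e-04,
        7.20431318e+01, -1.14874705e+00]), 'qvel': array([-0.02779037, -0.14038579, -0.13454287, -0.05310499,  0.09676887,
        0.00743284]), 'effort': array([ 7.52868600e-04, -4.13332558e+01, -2.32507360e+01,  7.27550103e-02,
        4.22957540e-02, -7.57035787e-05]), 'ee_pos': array([229.43114905, 526.77725433, 213.21403418]), 'ee_rot': array([-1.79911179e+02, -2.64878273e-03,  1.56466188e+02]), 'force': array([ 0.64073302, -0.0229589 , -0.02623024]), 'torque': array([-0.00156671,  0.00800518, -0.0065691 ]), 'gripper_force': 0.0, 'gripper_width': 90.94156878736595}
```

View pics/a.png

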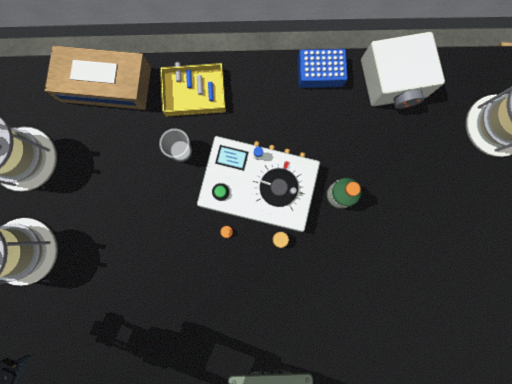

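View pics/b.png

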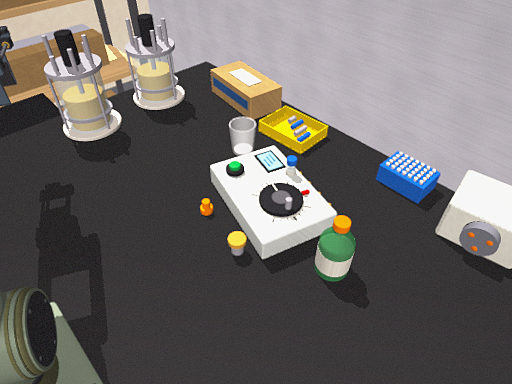

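The top view shows the unit around (260,183), dial at (279,187), button at (220,191) and red tab near (287,164). The jar is at (258,152). The side view agrees. I'll zoom in to measure.

```bash
python3 - <<'E'
import cv2,numpy as np
a=cv2.imread('pics/a.png')[130:240,190:330];b=cv2.imread('pics/b.png')[140:255,200:345]
cv2.imwrite('pics/a2.png',cv2.resize(a,None,fx=5,fy=5,interpolation=cv2.INTER_CUBIC))
cv2.imwrite('pics/b2.png',cv2.resize(b,None,fx=5,fy=5,interpolation=cv2.INTER_CUBIC))
E
```

```text
(no output)
```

View pics/a2.png

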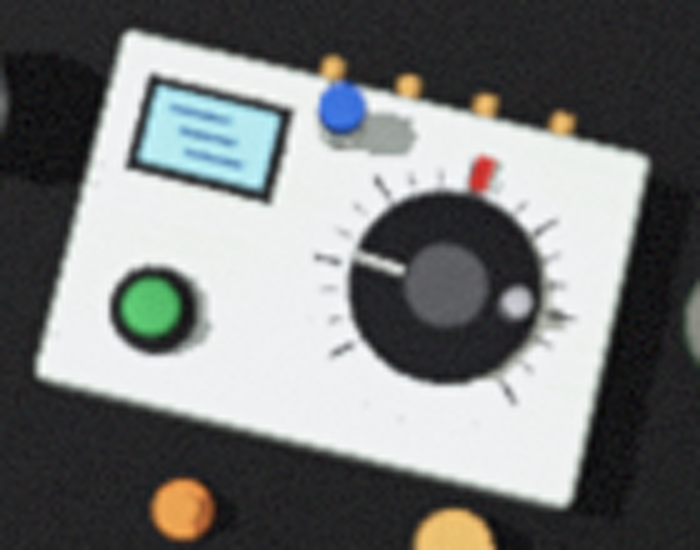

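View pics/b2.png

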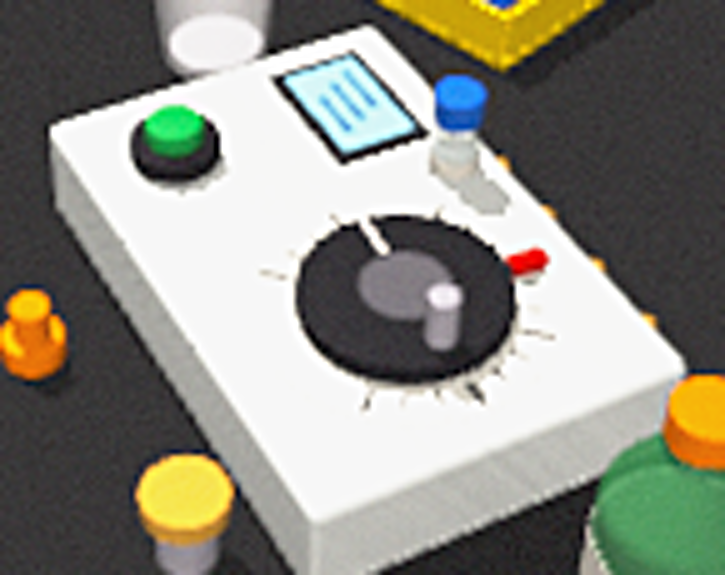

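```bash
cat > m.py <<'E'
from h import *
a=dict(eyes.grab_frame('top'));b=dict(eyes.grab_frame('side'))
ua=lambda p:(np.array(p,float)+.5)/5-.5+[190,130]
ub=lambda p:(np.array(p,float)+.5)/5-.5+[200,140]
# unit local features, z ; pixels in a and b
L=np.array([[90,135,60],[90,-135,60],[-90,-135,60],[-90,135,60],[0,-50,72],[-45,85,82]],float)
pa=ua([[125,31],[649,156],[570,507],[36,377],[447,287],[151,306]])
pb=ub([[372,26],[686,366],[314,522],[50,127],[406,299],[175,128]])
from scipy.optimize import least_squares
def T(q,P): c,s=np.cos(q[2]),np.sin(q[2]); P=np.asarray(P,float).reshape(-1,3); return np.c_[q[0]+c*P[:,0]-s*P[:,1],q[1]+s*P[:,0]+c*P[:,1],P[:,2]]
for w in('a','b','ab'):
    def r(q):
        o=[]
        if 'a' in w:o.append(proj(a,T(q,L))-pa)
        if 'b' in w:o.append(proj(b,T(q,L))-pb)
        return np.concatenate(o).ravel()
    s=least_squares(r,[470,0,-.2],loss='soft_l1');q=s.x
    print(w,q[:2].round(1),np.degrees(q[2]).round(2),np.abs(r(q)).max().round(2))
    if w!='ab':
        f,u=(a,ua) if w=='a' else (b,ub)
        px={'a':dict(post=(516,302),ind0=(404,271),ind1=(356,257),tab=(483,174),vial=(342,108)),'b':dict(post=(445,296),ind0=(385,252),ind1=(364,221),tab=(527,262),vial=(461,90))}[w]
        z=dict(post=98,ind0=72,ind1=72,tab=69,vial=105)
        for k in px:
            W=toz(f,u([px[k]]),z[k])[0]; c,sn=np.cos(q[2]),np.sin(q[2])
            d=W[:2]-q[:2]; l=np.array([c*d[0]+sn*d[1],-sn*d[0]+c*d[1]]); v=l-[0,-50]
            an=np.arctan2(v[1],v[0]); print(k,W.round(1),'loc',l.round(1),'r',np.hypot(*v).round(1),'joint',(((-.785 if k=='post' else 2.356)-an)%(2*np.pi)).round(3))
for n,P in dict(dial=[0,-50,72],btn=[-45,85,82]).items(): print(n,T(q,P).round(1))
def toworld(p): return T(q,p)
for n,z,uvb in(('fit',32,[28,303]),('coup',42,[186,475])): print(n,toz(b,ub([uvb]),z).round(1))
print(toz(a,[[353,189]],140).round(1), env.state()['time_s'])
E
python3 m.py
```

```text
a [574.3  16.3] -15.2 0.71
post [549.4 -62.7  98. ] loc [ -3.3 -82.7] r 32.9 joint 0.886
ind0 [569.  -11.9  72. ] loc [  2.3 -28.6] r 21.5 joint 0.894
ind1 [576.5  11.1  72. ] loc [ 3.5 -4.4] r 45.8 joint 0.861
tab [616.4 -52.3  69. ] loc [ 58.6 -55.1] r 58.8 joint 2.444
vial [642.8  16.7 105. ] loc [66.1 18.4] r 95.1 joint 1.554
b [571.8  15.1] 344.64 1.73
post [547.9 -63.7  98. ] loc [ -2.1 -82.3] r 32.4 joint 0.852
ind0 [569.  -10.4  72. ] loc [  4.1 -25.4] r 25.0 joint 0.949
ind1 [576.4   9.9  72. ] loc [ 5.8 -3.8] r 46.6 joint 0.91
tab [612.4 -54.5  69. ] loc [ 57.6 -56.3] r 57.9 joint 2.466
vial [644.   17.7 105. ] loc [68.9 21.7] r 99.4 joint 1.551
ab [573.3  16. ] -15.31 2.3
dial [[560.1 -32.2  72. ]]
btn [[552.4 109.9  82. ]]
fit [[457.6 103.6  32. ]]
coup [[439.2 -27.4  42. ]]
[[ 543.1 -193.2  140. ]] 0.2
```

```bash
cat > plan.py <<'E'
from h import *
def plan(targets, p0=None, yaw0=None):
    "targets: (x,y,z,yaw) -> tool shift m & z turn"
    s=env.state(); p0=s['ee_pos'] if p0 is None else np.array(p0); yaw0=s['ee_rot'][2] if yaw0 is None else yaw0
    R0=R.from_euler('xyz',[180,0,yaw0],degrees=True).as_matrix()
    for t in targets:
        d=R0.T@(np.array(t[:3])-p0)/1000
        print(*d.round(4),' 0 0',round(-((t[3]-yaw0+180)%360-180),1))
E
python3 - <<'E'
from plan import *
plan([(578.4,-75.3,170,69.3)],[229.6,527.2,214],156.47)
E
```

```text
-0.5603 -0.4132 0.044  0 0 87.2
```

send_rows:
  targets: "-0.28 -0.207 0.022 0 0 44 0; -0.28 -0.207 0.022 0 0 44 0; -0.28 -0.207 0.022 0 0 44 0; -0.28 -0.207 0.022 0 0 44 0; -0.28 -0.207 0.022 0 0 44 0; -0.28 -0.207 0.022 0 0 44 0; -0.28 -0.207 0.022 0 0 44 0; -0.28 -0.207 0.022 0 0 44 0; -0.28 -0.207 0.022 0 0 44 0; -0.28 -0.207 0.022 0 0 44 0; -0.28 -0.207 0.022 0 0 44 0; -0.28 -0.207 0.022 0 0 44 0"
  grip_force: 10

```text
time_s: 1.2
ee_pos: [403.3, 226.2, 191.9]
ee_rot: [-180.0, -0.0, 112.5]
force: [0.2, 0.6, 1.4]
gripper_width: 14.1
gripper_force: 0.0
```

```bash
python3 - <<'E'
from plan import *
s=env.state();print(s['ee_pos'],s['ee_rot'],s['gripper_width'],s['time_s'])
plan([(578.4,-75.3,170,69.3)])
E
```

```text
[403.33144898 226.24073618 191.94530495] [-1.79996537e+02 -4.07952191e-02  1.12474704e+02] 14.065382095893312 1.2
-0.3456 0.0465 0.0219  0 0 43.2
```

send_rows:
  targets: "-0.3456 0.0465 0.022 0 0 43.2 0; -0.3456 0.0465 0.022 0 0 43.2 0; -0.3456 0.0465 0.022 0 0 43.2 0; -0.3456 0.0465 0.022 0 0 43.2 0; -0.3456 0.0465 0.022 0 0 43.2 0; -0.3456 0.0465 0.022 0 0 43.2 0; -0.3456 0.0465 0.022 0 0 43.2 0; -0.3456 0.0465 0.022 0 0 43.2 0; -0.3456 0.0465 0.022 0 0 43.2 0; -0.3456 0.0465 0.022 0 0 43.2 0; -0.3456 0.0465 0.022 0 0 43.2 0; -0.3456 0.0465 0.022 0 0 43.2 0"

```text
time_s: 2.2
ee_pos: [578.1, -74.0, 169.8]
ee_rot: [-179.9, -0.0, 69.4]
force: [-0.3, 0.1, 0.3]
gripper_width: 0.4
gripper_force: 0.0
```

```bash
python3 - <<'E'
from h import *
f=grab('wrist')
s=env.state();print(s['ee_pos'],s['ee_rot'],s['gripper_width'],s['time_s'],s['qpos'],f['eye'],f['attitude'])
im=f['image']
cv2.imwrite('pics/w0.png',im)
for P in ([560.1,-32.2,72],[548,-63.5,98],[552.4,109.9,82],[614,-53,69]): print(proj(f,P).round(0))
E
```

```text
[578.03928268 -73.88746281 170.04153132] [-1.79949917e+02 -2.99179976e-02  6.93981982e+01] 0.6989666883684169 2.25 [-8.43798419e+00  2.07622777e+01  9.25188920e+01  4.33130486e-02
  6.67614906e+01  1.21467001e+01] [602.35052028  -9.01925465 341.02844866] [-14.31383335   0.06524022 -20.61194134]
[[218. 146.]]
[[215. 195.]]
[[134. -29.]]
[[289. 147.]]
```

View pics/w0.png

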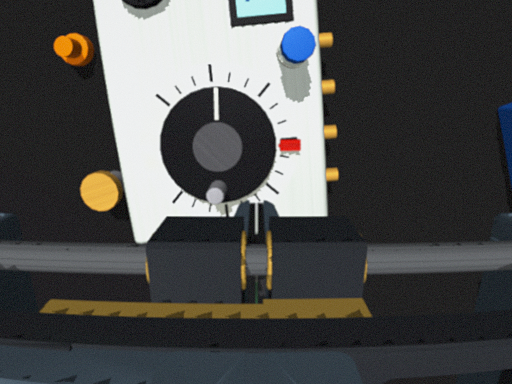

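The wrist view shows the dial centre at (218,145), the index line from (216,120) to (216,89), the tab at (290,145) and the post at (215,195). All of these fit my estimates. I'll refine the angles and plan the descent and the arc.

```bash
cat > ang.py <<'E'
from h import *
def wrist(save=None,z0=72):
    """dial centre, index angle, tab angle in world from wrist view"""
    f=grab('wrist',save); im=f['image'].astype(int); B,G,Rr=im[...,0],im[...,1],im[...,2]
    H,W=B.shape; vv,uu=np.mgrid[:H,:W]; 
    P=toz(f,np.c_[uu.ravel(),vv.ravel()],72).reshape(H,W,3)
    return f,im,P
def measure(c0,save=None):
    f,im,P=wrist(save); B,G,Rr=im[...,0],im[...,1],im[...,2]
    c=np.array(c0,float)
    red=(Rr>150)&(G<80)&(B<80)
    v,u=np.nonzero(red); Q=toz(f,np.c_[u,v],69)[:,:2]; k=np.hypot(*(Q-c).T)<75; Q=Q[k]
    d=P[...,:2]-c; r=np.hypot(d[...,0],d[...,1])
    w=(r>24)&(r<45)&(im.min(2)>120)
    return f,c,Q,P[w][:,:2],(u[k].mean(),v[k].mean()),np.argwhere(w)[:,::-1]
E
python3 - <<'E'
from ang import *
f,c,Q,I,uv,pw=measure((560.1,-32.2))
print('tab',Q.mean(0),len(Q),uv); print('line px',len(I),pw.min(0),pw.max(0))
# dial centre from dark disc in wrist view
C=np.degrees(np.arctan2(*(Q.mean(0)-c)[::-1])); 
a=np.degrees(np.arctan2(I[:,1]-c[1],I[:,0]-c[0])); print('tab ang',C,'idx ang',np.median(a),a.min(),a.max())
# index line manual & centre by hub/disc
m=(f['image'].max(2)<45).astype(np.uint8); 
for n,p,z in(('centre',(218,145),72),('hub',(217,146),72),('i0',(216.5,120),72),('i1',(215.5,89),72),('post',(215.5,195),98)): print(n,toz(f,[p],z)[0].round(1))
E
```

```text
tab [615.32284746 -51.77925536] 200 (np.float64(289.64), np.float64(144.57))
line px 321 [206  90] [223 199]
tab ang -19.521956833309424 idx ang -109.41308735528291 -126.22325850704382 75.02456140948951
centre [560.7 -31.2  72. ]
hub [559.6 -31.7  72. ]
i0 [567.1 -12.2  72. ]
i1 [575.4  10.4  72. ]
post [548.6 -63.7  98. ]
```

send_rows:
  targets: "0 0 0.025 0 0 0 0; 0 0 0.05 0 0 0 0; 0 0 0.07 0 0 0 0; 0 0 0.08 0 0 0 0; 0 0 0.086 0 0 0 0; 0 0 0.086 0 0 0 0; 0 0 0.086 0 0 0 0"

```text
time_s: 2.88
ee_pos: [579.3, -75.7, 84.8]
ee_rot: [179.9, -0.0, 69.3]
force: [0.6, 1.5, -0.7]
gripper_width: 0.5
gripper_force: 0.0
```

```bash
cat > arc.py <<'E'
from plan import *
def arc(c,ths,ds,z=84,r=34):
    T=[]
    for th,d in zip(ths,ds):
        a=np.radians(th); P=np.array(c)+r*np.array([np.cos(a),np.sin(a)])-d*np.array([np.sin(a),-np.cos(a)])
        T.append((*P,z,th+180))
    plan(T)
E
python3 - <<'E'
from arc import *
s=env.state();print(s['ee_pos'],s['ee_rot'],s['force'],s['time_s'])
arc((560.4,-31.8),[-110.3]*3+list(-110.3-np.arange(1,10)*4),[28,24,20.5]+[20.5]*9)
E
```

```text
[579.27104708 -75.66897991  84.82042158] [ 1.79918412e+02 -2.53287045e-02  6.92965341e+01] [ 0.62982857  1.48581382 -0.66175824] 2.8833
0.0006 -0.0049 0.0008  0 0 -0.4
0.0005 -0.0089 0.0008  0 0 -0.4
0.0005 -0.0124 0.0008  0 0 -0.4
-0.0009 -0.0148 0.0008  0 0 3.6
-0.002 -0.0173 0.0008  0 0 7.6
-0.0031 -0.0199 0.0008  0 0 11.6
-0.0039 -0.0226 0.0008  0 0 15.6
-0.0045 -0.0253 0.0008  0 0 19.6
-0.005 -0.028 0.0008  0 0 23.6
-0.0053 -0.0307 0.0008  0 0 27.6
-0.0053 -0.0335 0.0008  0 0 31.6
-0.0052 -0.0363 0.0008  0 0 35.6
```

send_rows:
  targets: "0.0006 -0.005 0 0 0 0 0; 0.0005 -0.009 0 0 0 0 0; 0.0005 -0.0124 0 0 0 0 0; -0.0009 -0.0148 0 0 0 3.6 0; -0.002 -0.0173 0 0 0 7.6 0; -0.0031 -0.0199 0 0 0 11.6 0; -0.0039 -0.0226 0 0 0 15.6 0; -0.0045 -0.0253 0 0 0 19.6 0; -0.005 -0.028 0 0 0 23.6 0; -0.0053 -0.0307 0 0 0 27.6 0; -0.0053 -0.0335 0 0 0 31.6 0; -0.0052 -0.0363 0 0 0 35.6 0"

```text
time_s: 3.88
ee_pos: [543.7, -68.5, 84.7]
ee_rot: [179.8, -0.1, 33.5]
force: [1.7, -1.5, -0.8]
gripper_width: 0.7
gripper_force: 1.1
```

```bash
python3 - <<'E'
from arc import *
f=grab('wrist','w1.png')
s=env.state();print(s['ee_pos'],s['ee_rot'],s['force'],s['time_s'])
print(proj(f,[[560.4,-31.8,72],[615.3,-51.8,69],[*s['ee_pos']]]))
arc((560.4,-31.8),-146.5-np.arange(1,13)*3,[20.5]*12)
E
```

```text
[543.06634854 -68.17356052  84.70938178] [ 1.79898450e+02 -9.55070830e-02  3.33441963e+01] [ 1.59399816 -0.91150407  0.02547351] 3.9333
[[218.1944928  164.13677538]
 [302.96654536 100.77496088]
 [255.27072878 230.22152583]]
-0.0005 -0.0021 0.0007  0 0 2.8
-0.0014 -0.0039 0.0007  0 0 5.8
-0.0023 -0.0058 0.0007  0 0 8.8
-0.003 -0.0078 0.0007  0 0 11.8
-0.0036 -0.0098 0.0007  0 0 14.8
-0.0042 -0.0118 0.0007  0 0 17.8
-0.0046 -0.0138 0.0007  0 0 20.8
-0.0049 -0.0159 0.0007  0 0 23.8
-0.0051 -0.0179 0.0007  0 0 26.8
-0.0052 -0.02 0.0007  0 0 29.8
-0.0052 -0.0221 0.0007  0 0 32.8
-0.0051 -0.0242 0.0007  0 0 35.8
```

View pics/w1.png

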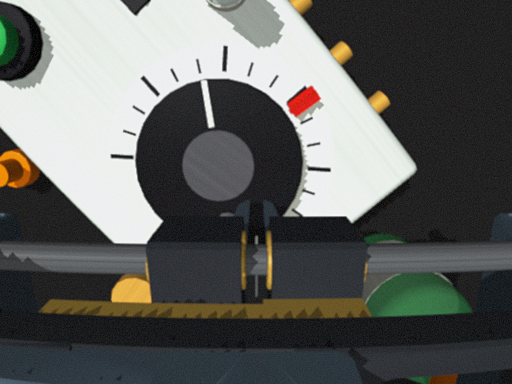

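The wrist view shows the index line from (211,127) to (206,82) and the tab at (304,100). The dial is following the finger with about 62° left to go.

```bash
cat > idx.py <<'E'
from arc import *
def report(f,c=(560.4,-31.8)):
    "index-line and tab angles (deg, world) from a wrist picture"
    im=f['image'].astype(int); c=np.array(c); H,W=im.shape[:2]; vv,uu=np.mgrid[:H,:W]; uv=np.c_[uu.ravel(),vv.ravel()]
    B,G,Rr=[im[...,i].ravel() for i in range(3)]
    Q=toz(f,uv,69)[:,:2]-c; r=np.hypot(*Q.T); m=(Rr>140)&(G<90)&(B<90)&(r>48)&(r<72)
    t=np.median(Q[m],0); tab=np.degrees(np.arctan2(t[1],t[0]))
    P=toz(f,uv,72)[:,:2]-c; r=np.hypot(*P.T); a=np.degrees(np.arctan2(P[:,1],P[:,0]))
    rel=(a-tab+180)%360-180
    m=(im.min(2).ravel()>150)&(r>26)&(r<44)&(rel>-15)&(rel<100)
    fit=P[m].mean(0); d=np.linalg.svd(P[m]-fit)[2][0]; d*=np.sign(d@fit)
    i=np.degrees(np.arctan2(fit[1],fit[0])); print('tab',tab.round(2),'idx',i.round(2),'line dir',np.degrees(np.arctan2(d[1],d[0])).round(2),'n',m.sum(),'remain',(i-tab).round(2))
E
python3 - <<'E'
from idx import *
f=grab('wrist'); report(f)
arc((560.4,-31.8),-146.5-np.arange(1,13)*4,[20.5]*12)
E
```

```text
tab -20.11 idx 41.01 line dir 40.13 n 207 remain 61.12
-0.0009 -0.0027 0.0007  0 0 4.2
-0.0021 -0.0052 0.0007  0 0 8.2
-0.0031 -0.0078 0.0007  0 0 12.2
-0.0039 -0.0105 0.0007  0 0 16.2
-0.0045 -0.0132 0.0007  0 0 20.2
-0.0049 -0.0159 0.0007  0 0 24.2
-0.0052 -0.0187 0.0007  0 0 28.2
-0.0052 -0.0215 0.0007  0 0 32.2
-0.0051 -0.0242 0.0007  0 0 36.2
-0.0047 -0.027 0.0007  0 0 40.2
-0.0042 -0.0297 0.0007  0 0 44.2
-0.0035 -0.0324 0.0007  0 0 48.2
```

send_rows:
  targets: "-0.0009 -0.0027 0.0007 0 0 4.2 0; -0.0021 -0.0052 0.0007 0 0 8.2 0; -0.0031 -0.0078 0.0007 0 0 12.2 0; -0.0039 -0.0105 0.0007 0 0 16.2 0; -0.0045 -0.0132 0.0007 0 0 20.2 0; -0.0049 -0.0159 0.0007 0 0 24.2 0; -0.0052 -0.0187 0.0007 0 0 28.2 0; -0.0052 -0.0215 0.0007 0 0 32.2 0; -0.0051 -0.0242 0.0007 0 0 36.2 0; -0.0047 -0.027 0.0007 0 0 40.2 0; -0.0042 -0.0297 0.0007 0 0 44.2 0; -0.0035 -0.0324 0.0007 0 0 48.2 0"

```text
time_s: 4.98
ee_pos: [522.3, -43.5, 84.0]
ee_rot: [180.0, -0.1, -14.6]
force: [-0.1, -2.2, 1.1]
gripper_width: 0.3
gripper_force: 1.2
```

```bash
python3 - <<'E'
from idx import *
f=grab('wrist','w2.png'); report(f)
s=env.state();print(s['ee_pos'],s['ee_rot'],s['force'],s['time_s'])
arc((560.4,-31.8),-194.5-np.arange(1,15)*1.,[20.5]*14)
E
```

```text
tab -20.57 idx -8.66 line dir -8.14 n 209 remain 11.91
[522.05295434 -43.02080455  83.93332769] [ 1.79985638e+02 -6.48784548e-02 -1.47276403e+01] [ 0.68502191 -0.16844008  1.20928043] 5.0333
-0.0 -0.0006 -0.0001  0 0 0.8
-0.0004 -0.0012 -0.0001  0 0 1.8
-0.0007 -0.0018 -0.0001  0 0 2.8
-0.001 -0.0024 -0.0001  0 0 3.8
-0.0014 -0.003 -0.0001  0 0 4.8
-0.0017 -0.0036 -0.0001  0 0 5.8
-0.0019 -0.0043 -0.0001  0 0 6.8
-0.0022 -0.0049 -0.0001  0 0 7.8
-0.0025 -0.0055 -0.0001  0 0 8.8
-0.0028 -0.0062 -0.0001  0 0 9.8
-0.003 -0.0068 -0.0001  0 0 10.8
-0.0032 -0.0075 -0.0001  0 0 11.8
-0.0035 -0.0081 -0.0001  0 0 12.8
-0.0037 -0.0088 -0.0001  0 0 13.8
```

View pics/w2.png

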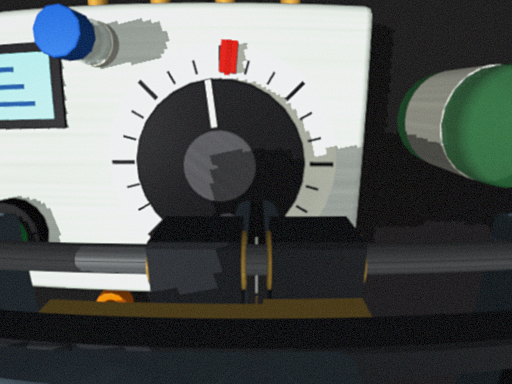

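The line runs from (215,127) to (209,81) and the tab is at (229,57), so about 12° remain. I'll take 9° of that slowly and then measure again.

send_rows:
  targets: "0 -0.0006 0 0 0 0.8 0; -0.0004 -0.0012 0 0 0 1.8 0; -0.0007 -0.0018 0 0 0 2.8 0; -0.001 -0.0024 0 0 0 3.8 0; -0.0014 -0.003 0 0 0 4.8 0; -0.0017 -0.0036 0 0 0 5.8 0; -0.0019 -0.0043 0 0 0 6.8 0; -0.0022 -0.0049 0 0 0 7.8 0; -0.0025 -0.0055 0 0 0 8.8 0; -0.0025 -0.0055 0 0 0 8.8 0; -0.0025 -0.0055 0 0 0 8.8 0"

```text
time_s: 5.95
ee_pos: [520.9, -36.9, 83.2]
ee_rot: [-180.0, 0.0, -23.3]
force: [0.1, -0.7, 1.0]
gripper_width: 0.7
gripper_force: 0.6
```

```bash
python3 - <<'E'
from idx import *
f=grab('wrist','w3.png'); report(f)
for c in((559.4,-31.8),(560.4,-30.8)): report(f,c)
s=env.state();print(s['ee_pos'],s['ee_rot'],s['force'],s['time_s'])
# unrectified disc centre via dark-disc outline
g=f['image'][60:175,120:320]
cv2.imwrite('pics/w3c.png',cv2.resize(f['image'][20:170,120:320],None,fx=4,fy=4,interpolation=cv2.INTER_CUBIC))
print(proj(f,[[560.4,-31.8,72]]))
E
```

```text
tab -20.61 idx -19.12 line dir -18.83 n 214 remain 1.49
tab -20.27 idx -18.55 line dir -18.8 n 212 remain 1.71
tab -21.52 idx -20.66 line dir -18.52 n 210 remain 0.86
[520.9304358  -36.91235248  83.12577997] [-1.79987440e+02  1.52792852e-02 -2.33322852e+01] [-0.66992648 -1.20897234  1.14409423] 6.0
[[219.32823441 164.34942858]]
```

View pics/w3c.png

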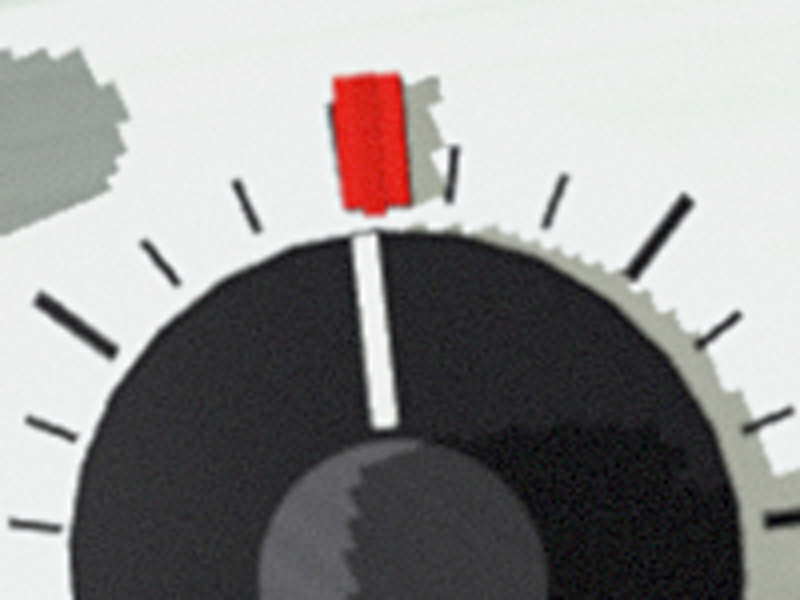

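The line runs from (385,428) to (366,235) in the crop and the tab's inner end is at (378,210), so about 1.6° remain.

send_rows:
  targets: "-0.0002 -0.0005 0 0 0 0.8 0; -0.0004 -0.001 0 0 0 1.6 0; -0.0004 -0.001 0 0 0 1.6 0; -0.0004 -0.001 0 0 0 1.6 0"

```text
time_s: 6.33
ee_pos: [520.9, -35.9, 83.2]
ee_rot: [-180.0, 0.0, -24.9]
force: [-1.0, -1.7, 1.3]
gripper_width: 0.4
gripper_force: 0.8
```

```bash
python3 - <<'E'
from idx import *
f=grab('wrist','w4.png'); report(f)
for c in((559.8,-31.8),(560.4,-31.3)): report(f,c)
s=env.state();print(s['ee_pos'],s['ee_rot'],s['force'],s['time_s'])
cv2.imwrite('pics/w4c.png',cv2.resize(f['image'][20:170,120:320],None,fx=4,fy=4,interpolation=cv2.INTER_CUBIC))
E
```

```text
tab -20.66 idx -20.59 line dir -19.81 n 216 remain 0.07
tab -20.46 idx -20.26 line dir -19.86 n 215 remain 0.2
tab -21.12 idx -21.34 line dir -19.63 n 214 remain -0.23
[520.8673754  -35.90749481  83.1665379 ] [-1.79996923e+02  2.11514361e-02 -2.49372143e+01] [-0.68782668 -1.30009091  0.75840432] 6.3833
```

View pics/w4c.png

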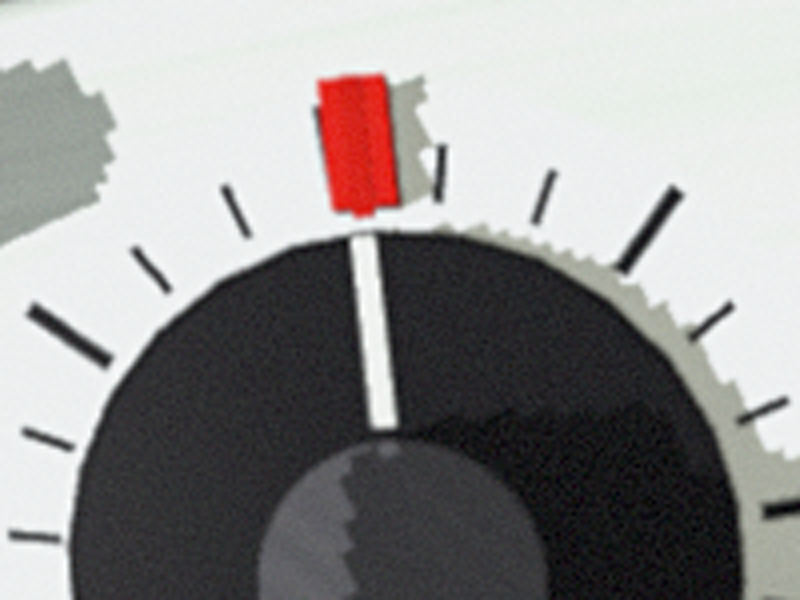

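The line's outer end is at (363,236) and the tab's inner centre at (366,212), so about 0.4° is left. I'll nudge it, then back off.

send_rows:
  targets: "-0.0001 -0.0003 0 0 0 0.4 0; -0.0001 -0.0003 0 0 0 0.4 0; -0.0001 -0.0003 0 0 0 0.4 0; 0 0.004 0 0 0 0 0; 0 0.012 0 0 0 0 0; 0 0.012 -0.03 0 0 0 0; 0 0.012 -0.06 0 0 0 0; 0 0.012 -0.06 0 0 0 0"

```text
time_s: 7.05
ee_pos: [519.6, -47.8, 148.4]
ee_rot: [-179.8, -0.6, -25.0]
force: [0.6, 0.7, -0.3]
gripper_width: 0.3
gripper_force: 0.0
```

```bash
python3 - <<'E'
from idx import *
f=grab('wrist','w5.png'); report(f)
for c in((559.8,-31.8),(560.4,-31.3)): report(f,c)
s=env.state();print(s['ee_pos'],s['ee_rot'],s['force'],s['time_s'])
cp=proj(f,[[560.4,-31.8,72]])[0].astype(int);print(cp)
a=f['image'][max(cp[1]-110,0):cp[1]+60,cp[0]-90:cp[0]+90]
t=eyes.grab_frame('top')['image'][140:210,205:320]
A=cv2.resize(a,None,fx=3,fy=3,interpolation=cv2.INTER_CUBIC)[:500]; cv2.imwrite('pics/w5c.png',A)
# green button in wrist
im=f['image'].astype(int); m=(im[...,1]>100)&(im[...,0]<110)&(im[...,2]<90); v,u=np.nonzero(m); print(len(u),u.mean() if len(u) else 0,v.mean() if len(v) else 0)
plan([(552.5,110,140,-25)])
E
```

```text
tab -20.84 idx -20.98 line dir -19.97 n 116 remain -0.15
tab -20.63 idx -20.64 line dir -20.32 n 115 remain -0.01
tab -21.29 idx -21.75 line dir -19.97 n 116 remain -0.45
[518.26858145 -47.56839432 146.2157738 ] [-179.84413676   -0.41470961  -24.96325362] [ 0.12569086  0.55368773 -0.54262238] 7.1
[214 154]
4547 382.28854189575543 99.77193754123599
-0.034 -0.1577 0.0044  0 0 0.0
```

View pics/w5c.png

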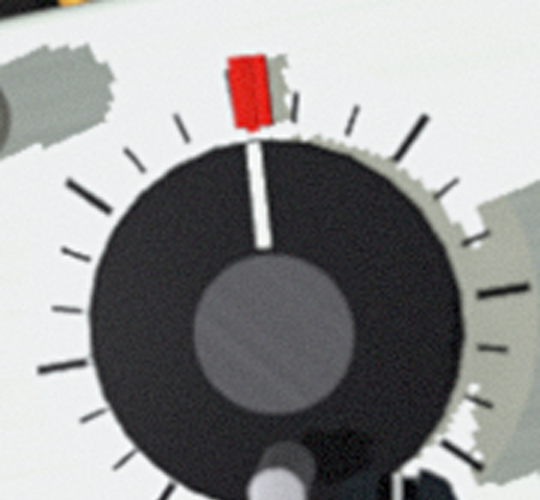

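The line points straight at the middle of the tab (about (255,145) against (250,95) in the crop, both leaning the same way) and the finger is clear. Next is the button.

send_rows:
  targets: "-0.007 -0.032 0 0 0 0 0; -0.014 -0.065 0 0 0 0 0; -0.021 -0.097 0 0 0 0 0; -0.028 -0.13 0.002 0 0 0 0; -0.034 -0.1577 0.004 0 0 0 0; -0.034 -0.1577 0.025 0 0 0 0; -0.034 -0.1577 0.04 0 0 0 0; -0.034 -0.1577 0.05 0 0 0 0; -0.034 -0.1577 0.054 0 0 0 0; -0.034 -0.1577 0.054 0 0 0 0; -0.034 -0.1577 0.054 0 0 0 0"

```text
time_s: 8.07
ee_pos: [551.8, 110.0, 89.3]
ee_rot: [-180.0, 0.0, -25.0]
force: [0.1, -0.5, 0.1]
gripper_width: 0.3
gripper_force: 0.0
```

```bash
python3 - <<'E'
from idx import *
f=grab('wrist','w6.png')
s=env.state();print(s['ee_pos'],s['ee_rot'],s['force'],s['time_s'])
im=f['image'].astype(int); m=((im[...,1]>90)&(im[...,0]<120)&(im[...,2]<100)&(im[...,1]>im[...,2]+40)&(im[...,1]>im[...,0]+30)).astype(np.uint8)
n,l,st,ce=cv2.connectedComponentsWithStats(m)
for i in range(1,n):
    if st[i,4]>80: print(st[i],toz(f,[ce[i]],82).round(1))
print(proj(f,[552.4,109.9,82]))
E
```

```text
[552.11110643 110.14321606  89.78640481] [-1.79955825e+02 -4.76467299e-02 -2.49801724e+01] [ 0.91221948 -0.17258079 -0.60454777] 8.1167
[[255.60237587 223.64267901]]
```

Positioned above the button, which the fingers hide from the wrist camera. I'll press in small steps.

send_rows:
  targets: "0 0 0.004 0 0 0 0; 0 0 0.007 0 0 0 0; 0 0 0.009 0 0 0 0; 0 0 0.011 0 0 0 0; 0 0 0.012 0 0 0 0; 0 0 0.0125 0 0 0 0; 0 0 0.0125 0 0 0 0"

```text
time_s: 8.7
ee_pos: [552.0, 110.4, 77.1]
ee_rot: [-180.0, -0.1, -24.9]
force: [-0.4, -0.8, 4.1]
gripper_width: 0.3
gripper_force: 2.2
```

send_rows:
  targets: "0 0 0.001 0 0 0 0; 0 0 0.0015 0 0 0 0; 0 0 0.002 0 0 0 0; 0 0 0.002 0 0 0 0; 0 0 0.002 0 0 0 0"

```text
time_s: 9.12
ee_pos: [552.0, 110.3, 76.2]
ee_rot: [-180.0, -0.1, -24.9]
force: [-0.7, -2.0, 11.6]
gripper_width: 0.4
gripper_force: 5.6
```

The force of 11.6 N at z=76.2 is well above the 5 N needed, so the button has bottomed out. Releasing now.

send_rows:
  targets: "0 0 -0.005 0 0 0 0; 0 0 -0.015 0 0 0 0; 0 0 -0.04 0 0 0 0; 0 0 -0.08 0 0 0 0; 0 0 -0.11 0 0 0 0; -0.03 0 -0.13 0 0 0 0; -0.08 0 -0.13 0 0 0 0; -0.08 0 -0.13 0 0 0 0; -0.08 0 -0.13 0 0 0 0"

```text
time_s: 9.87
ee_pos: [476.4, 145.0, 205.0]
ee_rot: [180.0, 0.1, -24.8]
force: [-0.1, 0.3, -0.5]
gripper_width: 0.5
gripper_force: 0.0
```

```bash
python3 - <<'E'
from idx import *
f=grab('wrist','w7.png')
for c in((559.8,-31.8),(560.4,-31.8)):
    try: report(f,c)
    except Exception as e: print(e)
s=env.state();print(s['ee_pos'],s['force'],s['time_s'])
b0=cv2.imread('pics/b.png');b1=grab('side','b9.png')['image']
for im in(b0,b1):
    im=im.astype(int); w=im[140:190,215:260]; m=(w[...,1]>110)&(w[...,0]<110)&(w[...,2]<90); v,u=np.nonzero(m); print('btn',len(u),u.mean(),v.mean())
    for nm,(x,y) in dict(vial=(292,160),fit=(206,206)).items():
        w=im[y-12:y+12,x-12:x+12]; m=(w[...,0]>130)&(w[...,2]<90) if nm=='vial' else (w[...,2]>150)&(w[...,0]<60); v,u=np.nonzero(m); print(nm,len(u),u.mean(),v.mean())
    d=im[250:,:200]
e=cv2.absdiff(b0,b1).max(2)>60; n,l,st,_=cv2.connectedComponentsWithStats(e.astype(np.uint8)); print([list(x) for x in st[1:] if x[4]>25])
E
```

```text
tab nan idx nan line dir nan n 0 remain nan
tab nan idx nan line dir nan n 0 remain nan
[478.23475106 144.57303089 204.84329947] [ 0.33139631 -0.16954526 -1.02713494] 9.9167
btn 81 19.666666666666668 25.80246913580247
vial 98 11.357142857142858 11.989795918367347
fit 182 11.862637362637363 12.708791208791208
btn 68 19.705882352941178 26.16176470588235
vial 100 11.52 11.9
fit 183 11.896174863387978 12.73224043715847
  return _methods._mean(a, axis=axis, dtype=dtype,
  ret = um.true_divide(
idx.py:11: RuntimeWarning: Mean of empty slice.
  fit=P[m].mean(0); d=np.linalg.svd(P[m]-fit)[2][0]; d*=np.sign(d@fit)
```

```bash
python3 - <<'E'
import cv2,numpy as np
for n in('b','b9'):
    w=cv2.cvtColor(cv2.imread(f'pics/{n}.png')[225:262,220:255],cv2.COLOR_BGR2HSV)
    m=(w[...,1]>120)&(w[...,0]>12)&(w[...,0]<35)&(w[...,2]>60); v,u=np.nonzero(m); print(len(u),u.mean(),v.mean(),np.median(w[m],0))
E
```

```text
293 16.542662116040955 14.276450511945393 [ 27. 176. 247.]
288 16.649305555555557 14.45486111111111 [ 18. 185. 208.]
```

```bash
python3 -c "
from workcell import env
print(env.job_done())"
```

```text
the job is handed in; nothing more can be done
None
```

I turned the dial until its index line met the red tab (within about 0.5° by the wrist camera), then pressed the green button to its stop (11.6 N) and it sprang back; the jar, hose fitting and coupling had not moved, and I handed the job in at about 10 s.

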